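# Spin down the loose wing screw of a clamp-on key hook block

### The job

The steel key hook block is hooked over the front edge of the mantel shelf, but the brass wing screw that clamps it has worked loose. Push its wings round clockwise (seen from above) with strokes of the fingertips, one wing at a time, until it is fully home and turns no further, finger-tight and not forced. Do not pinch the screw between the fingers, do not shove the block along the shelf, leave the ornaments where they stand, and finish clear of everything.

Things in the scene. Friction and masses are not known exactly. Their poses are not given: they have to be found in the camera images.
- mantel: White engineered quartz mantel shelf, 300 mm deep (its x) by 1500 mm long (its y) by 30 mm thick, fixed. Origin: centre of its underside, so its top is 30 mm above the origin. Its front edge, where the key block hangs, is the one on its +x side, farthest from the robot.
- screw_axis (a point): Point on the upright axis of the brass wing screw, 54 mm above the shelf's top: mid-height of the wings when home. Its axes are the block's: x level, out over the shelf's front edge; y along the edge; z up. Below the wings is the steel upper jaw: 36 mm wide, reaching 20 mm from the axis towards the robot, its top 24 mm above the shelf, a boss of 13 mm radius reaching 28.5 mm.
- plate_top (a point): Middle of the upper back edge of the block's steel face plate, 55 mm from the screw's axis towards the front edge and 55 mm above the shelf's top. The plate is upright, 12 mm thick, 160 mm wide along the edge. On its far side are three steel pegs standing out 46 mm, with keys on two of them.
- wing_screw (a joint): Turn of the brass screw, rad, growing clockwise seen from above (tightening). Stop (home) at 12.0; starts 5.5 to 9.5 rad short of it. At 0 wing_a points along +x of screw_axis, wing_b the other way; at value q wing_a points at angle -q (counter-clockwise positive) from it. Thread 1.8 mm a turn. Friction about 0.03 Nm (1.2 N at 25 mm); it stays where it is left.
- wing_a: A wing of the brass screw: a flat upright round ear, 6 mm thick, 24 mm across, centred 22 mm from the axis (ends 34 mm out), 42.5 to 66.5 mm above the shelf when home and up to 2.7 mm higher when loose. The body's origin is on the axis at shelf height, the wing towards its own +x. The hub between the wings has 11 mm radius and spans 34 to 50 mm above the shelf.
- wing_b: The other wing, just like wing_a, but towards its own -x.
- wing_a_rear: The flat face of wing_a that is pushed to tighten (towards its own +y). Origin as wing_a.
- wing_a_fore: The flat face of wing_a that goes ahead in tightening (towards its own -y). Origin as wing_a.
- wing_b_rear: The flat face of wing_b that is pushed to tighten (towards its own -y). Origin as wing_b.
- wing_b_fore: The flat face of wing_b that goes ahead in tightening (towards its own +y). Origin as wing_b.
- block_mark (a point): Point of the key hook block on the shelf's top, on the screw's axis. The block hangs on the edge and can slip along it (its y) if pushed with more than about 14 N.
- vase: Matte white porcelain bud vase, loose, 112 mm high, 64 mm wide, origin under its centre. Leave it alone.
- teapot: Yellow ceramic teapot-shaped ornament, loose, 90 mm high, 130 mm over spout (+x) and handle (-x), 80 mm wide, origin under its centre. Leave it alone.
- robin: Wooden robin figure with a red breast on a round base of 60 mm, loose, 94 mm high; its beak reaches 41 mm to -x and its tail 56 mm to +x of its centre; origin under its centre. Leave it alone.
- acrylic_box: Clear acrylic box with a shut lid and press-button latch, loose, 72 by 92 mm, 56 mm high, origin under its centre. Leave it alone.

How it is judged:
By the outcome, as a careful person would: the job done as asked, in the order asked, and still so for the second after the job is handed in, with the robot touching nothing.
It also fails if it takes over 72 s, if anything falls off the work surface, if the arm or the gripper's body presses on something with over 40 N, if the wrist force passes 120 N, or if a joint passes its speed limit or range.

### The arm

A 7-joint arm with a two-finger parallel gripper is mounted at the origin on the work surface. World frame = base frame: x ahead of the robot, y to its left, z up, the work surface at z = 0. Lengths are in m, angles in rad, forces in N, time in s.
With the tool pointing down it reaches from about 0.4 to 0.85 m from the base axis. Payload 4.5 kg.
Tool frame: the origin (TCP) lies at the very end of the fingers, on their centre line; the grasp point (between the pads) lies 19 mm behind it (r.grip_depth is the z of the grasp point in the tool frame, in m); z points along the fingers, y is the line along which they close (so a half turn about z gives the same grasp; the last joint's range is limited). The gripper opens to 88 mm and grips with 3 to 60 N. Pads are 18 mm wide; open, the fingers measure 123 mm over their backs; the gripper's body (75 mm by 187 mm) begins 45 mm behind the grasp point.
Start: joints at [-1.069, 0.689, -0.195, 1.565, 0.157, 0.902, -0.215], TCP at [0.282, 0.558, 0.239] pointing down, gripper open.
Joint ranges: [-3.01, 3.01], [-0.46, 2.08], [-1.47, 1.51], [0.13, 2.56], [-1, 4.14], [0.04, 2.09], [-2.66, 2.66]. Speed limits (rad/s): [2.57, 2.57, 3.14, 3.14, 3.14, 3.14, 3.14].

### API

Orientations are given as a unit quaternion [x, y, z, w].
In Python, from plant import r gives the robot as it stands.
- The arm moves only by the shell command python3 steer.py FILE [FORCE], which reads ROWS from the file FILE. ROWS is 1 to 10 rows, parted by a bar, with the numbers parted by commas; each row has 7 numbers: the opening from 0.0 (shut) to 1.0 (fully open), then dx, dy, dz in shares of 0.5 m (1.0 is 0.5 m), then a rotation vector rx, ry, rz in fractions of the full range, 1 being 180 degrees; each row is the pose to reach, as a shift and turn from the pose commanded when the command began, along the tool's axes at that moment; what a row does not reach only later rows make up. A row lasts 1/10 s, in which the tool goes at most 0.05 m and 0.15 rad, less where a joint would pass 70% of its speed; a pose out of reach is approached as far as the arm can. The fingers move at their own pace and stop on an object; FORCE is the grip in N (left out, the last holds). Time passes only in rows, so rows that do not move let the fingers close. It prints the time, the measured TCP pose, the force, the opening and the grip force at its end. No shift or turn number may pass 1 either way. Input that does not fit is refused with a message, and nothing moves.
- r.get_state(): the state, without advancing time (a new reading comes with each control period).
- r.snapshot(name): name is "scene" or "top" or "wrist"; returns the picture (480x640x3 uint8, red, green, blue); there is no depth.
- r.camera_params(name): a dict with "fx", "fy", "cx", "cy" (pixels), "rvec" (rotation vector, rad) and "tvec" (3), from world to camera coordinates, as OpenCV has them. Camera axes: x right, y down, z forward; pixel columns grow to the right and rows downward; lengths in m; the calibration is good to about 2 mm. A picture is of the moment at which its call begins: read the wrist's pose just before it. camera_params takes no time and is no camera call; for the wrist camera it gives the pose at the moment of the call.
- r.finish_job(): hands the job in; it is judged then, once.
The state is a dict: "clock": time; "q": joint angles; "qd": joint speeds; "joint_torque": joint torques, N m; "tool_pos": TCP position; "eef_rot": TCP orientation; "contact_force": force on the tool from outside, world axes, zero at the start; "moment": the same for the moment, N m; "opening": opening from 0.0 (shut) to 1.0 (fully open); "finger_force": force on a finger pad.
Only numpy, scipy, OpenCV 4.12 (cv2) and the standard library are available. Lean on these libraries where they do the work, as an engineer would, in place of code of your own. Each camera call takes 0.05 s, during which the arm holds its last target. There are 200 camera calls.

## Working session

There is one attempt and no reset: what is moved stays moved. The work goes in short steps, Python scripts to look and compute and a shell command to move; the robot and the scene stay as the last step left them, time stands still between calls to the robot, and variables do not carry over. Pictures are saved under pics/ and viewed, at most 10 in all, crops included, and the job is handed in when it is done.

```bash
ls; mkdir -p pics; cat > h.py <<'E'
import numpy as np, cv2
from plant import r
from scipy.spatial.transform import Rotation as R
def cam(n):
    p=r.camera_params(n); K=np.array([[p['fx'],0,p['cx']],[0,p['fy'],p['cy']],[0,0,1]])
    return K,cv2.Rodrigues(np.array(p['rvec'],float))[0],np.array(p['tvec'],float).ravel()
def ray(c,u,v):
    K,Rm,t=c; d=Rm.T@np.linalg.solve(K,[u,v,1.]); return -Rm.T@t,d/np.linalg.norm(d)
def onz(c,u,v,z):
    o,d=ray(c,u,v); return o+d*(z-o[2])/d[2]
def proj(c,P):
    K,Rm,t=c; q=K@(Rm@np.array(P,float)+t); return q[:2]/q[2]
def tri(rays):
    A=0;b=0
    for o,d in rays:
        M=np.eye(3)-np.outer(d,d);A=A+M;b=b+M@o
    return np.linalg.solve(A,b)
def snap(n,f):
    c=cam(n); im=r.snapshot(n); cv2.imwrite('pics/'+f,im[:,:,::-1]); return c,im
E
python3 - <<'E'
from h import *
for n in("scene","top","wrist"):
    c,im=snap(n,n+'0.png'); print(n,np.round(c[0][0,0]),(-c[1].T@c[2]).round(3),c[1][2].round(3))
s=r.get_state();print(s)
E
```

```text
pics
plant.py
steer.py
scene 447.0 [ 1.152 -0.009  0.599] [-0.735  0.017 -0.678]
top 464.0 [ 0.421 -0.024  1.   ] [ 0.178  0.027 -0.984]
wrist 425.0 [0.211 0.593 0.385] [ 0.271 -0.139 -0.953]
{'clock': 0.15, 'q': array([-1.06919952,  0.689784  , -0.19449135,  1.56606342,  0.15731596,
        0.90250013, -0.21508365]), 'qd': array([ 0.00024724, -0.00378435,  0.0001883 , -0.00255817, -0.00160755,
        0.00120123,  0.00091862]), 'joint_torque': array([-5.13813557e-04, -5.27853978e+01, -1.26766250e+00, -1.53586060e+01,
       -5.23671380e-02,  3.85236548e-03,  9.10841936e-05]), 'tool_pos': array([0.28167029, 0.55741458, 0.23810904]), 'eef_rot': array([ 2.31742946e-01,  9.72776819e-01, -6.77238364e-04, -9.19211960e-05]), 'contact_force': array([ 0.57269339, -1.06218208,  0.31562809]), 'moment': array([-0.03517472,  0.07566077,  0.04026476]), 'finger_force': 0.0, 'opening': 0.9976447184831042}
```

View pics/scene0.png

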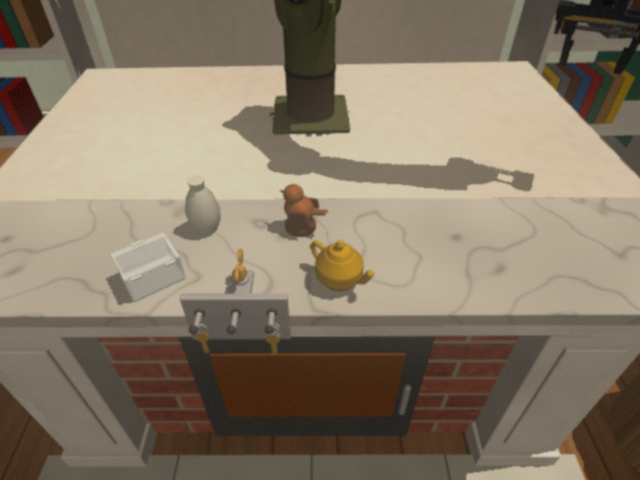

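View pics/top0.png

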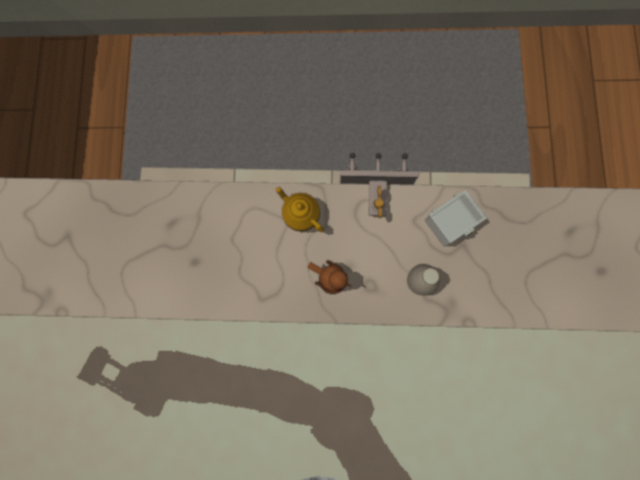

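Scene: block plate at (183–290, 295–338), brass screw about (240,265), teapot (340,265), robin (300,210), vase (203,210), box (148,265). Top: screw about (379,202), wings roughly along x; teapot (301,211), robin (333,279), vase (425,280), box (457,218).

```bash
python3 - <<'E'
from h import *
a=cv2.imread('pics/scene0.png');b=cv2.imread('pics/top0.png')
A=cv2.resize(a[240:345,175:300],None,fx=4,fy=4,interpolation=cv2.INTER_CUBIC)[:420,:400]
A=cv2.resize(a[240:345,172:302],(400,323),interpolation=cv2.INTER_CUBIC)
B=cv2.resize(b[145:226,330:430],(400,324),interpolation=cv2.INTER_CUBIC)[:323]
cv2.imwrite('pics/c1.png',np.hstack([A,B]))
cs,ct=cam('scene'),cam('top')
def mask(im,x0,x1,y0,y1):
    h=cv2.cvtColor(im,cv2.COLOR_BGR2HSV);m=cv2.inRange(h,(8,110,60),(32,255,255));k=np.zeros_like(m);k[y0:y1,x0:x1]=m[y0:y1,x0:x1];return k
ms=mask(a,225,260,245,290);mt=mask(b,365,392,180,222)
for m in(ms,mt):
    v,u=np.nonzero(m);print(len(u),u.mean(),v.mean(),u.min(),u.max(),v.min(),v.max())
v,u=np.nonzero(ms);v2,u2=np.nonzero(mt)
P=tri([ray(cs,u.mean(),v.mean()),ray(ct,u2.mean(),v2.mean())]);print(P,proj(cs,P),proj(ct,P))
E
```

```text
222 239.1891891891892 268.2117117117117 234 245 249 282
149 378.8724832214765 202.58389261744966 374 383 186 216
[ 0.65806232 -0.1235306   0.07753879] [239.6731171  268.20950559] [379.24611332 202.53476468]
```

View pics/c1.png

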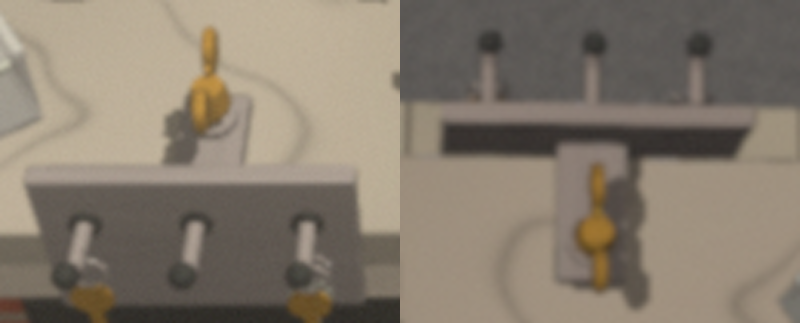

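Crop: the wings lie nearly along x (top crop, wings at rows 165–285, hub (597,232)); the plate's upper back edge runs (25,170)–(357,167) in the scene crop and (442,123)–(752,123) in the top crop.

```bash
python3 - <<'E'
from h import *
cs,ct=cam('scene'),cam('top')
L=tri([ray(cs,288,294.3),ray(ct,340.5,175.7)]);Rr=tri([ray(cs,180.3,295.3),ray(ct,418,175.9)])
for P in(L,Rr):print(P.round(4),proj(cs,P).round(1),proj(ct,P).round(1))
e=L-Rr;print(np.linalg.norm(e),np.degrees(np.arctan2(-e[0],e[1])),((L+Rr)/2).round(4))
# hub: ball top in both crops
H=tri([ray(cs,172+209*.325,240+100*.325),ray(ct,330+(597-400)/4,145+232/4)]);print('hub',H.round(4))
# wing tips in top
for z in(.08,.085,.09):print(onz(ct,379.7,186.5,z).round(4),onz(ct,380,216.5,z).round(4))
# ornaments at z=.03 from the top
for n,u,v,z in(('teapot',301,211,.08),('handle/spout',279,190,.08),('sp2',321,230,.08),('robin',333,279,.07),('vase',425,280,.08),('boxc',427,220,.086),('boxd',460,193,.086),('box e',445,245,.06)):print(n,onz(ct,u,v,z).round(3))
E
```

```text
[ 0.7156 -0.0451  0.0786] [288.  294.3] [340.5 175.7]
[ 0.7133 -0.2053  0.0801] [181.2 295.3] [418.6 175.8]
0.16021637041753042 -0.8535140855281418 [ 0.7144 -0.1252  0.0794]
hub [ 0.6593 -0.1243  0.0688]
[ 0.6913 -0.1251  0.08  ] [ 0.6283 -0.124   0.08  ]
[ 0.6898 -0.1245  0.085 ] [ 0.6272 -0.1235  0.085 ]
[ 0.6883 -0.124   0.09  ] [ 0.626 -0.123  0.09 ]
teapot [0.641 0.036 0.08 ]
handle/spout [0.686 0.082 0.08 ]
sp2 [ 0.601 -0.004  0.08 ]
robin [ 0.503 -0.028  0.07 ]
vase [ 0.499 -0.209  0.08 ]
boxc [ 0.619 -0.217  0.086]
boxd [ 0.674 -0.286  0.086]
box e [ 0.572 -0.257  0.06 ]
```

Plate width measured 160.2 mm and hub 55 mm behind its edge, both as given; the shelf top is near z = 0.025. I'm moving over it with the fingers shut for a wrist-camera measurement.

Careful with the scale: shifts go in shares of 0.5 m and turns go in shares of 180 degrees. That gives: -0.4 m is -0.8, -0.36 m is -0.72, -0.47 rad is -0.1496.

```bash
echo '0,-0.08,-0.06,0,0,0,-0.0159 | 0,-0.16,-0.12,0,0,0,-0.0318 | 0,-0.24,-0.18,0,0,0,-0.0477 | 0,-0.32,-0.24,0,0,0,-0.0637 | 0,-0.4,-0.3,0,0,0,-0.0796 | 0,-0.48,-0.36,0,0,0,-0.0955 | 0,-0.56,-0.42,0,0,0,-0.1114 | 0,-0.64,-0.48,0,0,0,-0.1273 | 0,-0.72,-0.54,0,0,0,-0.1401 | 0,-0.8,-0.6,0,0,0,-0.1496' > m.json && python3 steer.py m.json 10
python3 - <<'E'
from h import *
s=r.get_state();Rt=R.from_quat(s['eef_rot']);print(Rt.as_matrix().round(3),s['q'].round(2));print(Rt.inv().apply(np.array([.61,-.125,.21])-s['tool_pos']))
E
```

```text
clock: 1.15
tool_pos: [0.5041, 0.1077, 0.2387]
eef_rot: [-0.002, 1.0, 0.0, -0.0]
contact_force: [1.0, 0.6, -1.1]
opening: 0.114
finger_force: 0.0
[[-1.    -0.004 -0.   ]
 [-0.004  1.     0.   ]
 [ 0.     0.    -1.   ]] [-0.05  0.57 -0.4   1.89  0.31  0.75  0.96]
[-0.10500952 -0.23307882  0.02862764]
```

```bash
echo '0,-0.04,-0.08,0,0,0,0 | 0,-0.06,-0.16,0,0,0,0 | 0,-0.1,-0.24,0.02,0,0,0 | 0,-0.14,-0.32,0.04,0,0,0 | 0,-0.16,-0.38,0.06,0,0,0 | 0,-0.16,-0.38,0.06,0,0,0 | 0,-0.16,-0.38,0.06,0,0,0' > m.json && python3 steer.py m.json
python3 -c "
from h import *
import pickle
c,im=snap('wrist','w1.png');pickle.dump(c,open('w1.pkl','wb'))"
echo '0,0,-0.08,0,0,0,0 | 0,0,-0.16,0,0,0,0 | 0,0,-0.16,0,0,0,0 | 0,0,-0.16,0,0,0,0' > m.json && python3 steer.py m.json
python3 - <<'E'
from h import *
import pickle
c,im=snap('wrist','w2.png');pickle.dump(c,open('w2.pkl','wb'))
a=cv2.imread('pics/w1.png');b=cv2.imread('pics/w2.png')
cv2.imwrite('pics/w12.png',np.hstack([cv2.resize(a,(400,300)),cv2.resize(b,(400,300))]))
for f in(a,b):
    h=cv2.cvtColor(f,cv2.COLOR_BGR2HSV);m=cv2.inRange(h,(8,110,60),(32,255,255))
    n,l,st,ce=cv2.connectedComponentsWithStats(m)
    print([(st[i].tolist(),ce[i].round(1).tolist()) for i in range(1,n) if st[i][4]>150])
E
```

```text
clock: 1.85
tool_pos: [0.5836, -0.0806, 0.2081]
eef_rot: [-0.0, 1.0, 0.0, -0.001]
contact_force: [-0.2, 0.9, 0.3]
opening: 0.003
finger_force: 0.0
clock: 2.3
tool_pos: [0.5841, -0.1592, 0.2091]
eef_rot: [-0.001, 1.0, 0.0, 0.0]
contact_force: [-0.8, 0.4, 0.2]
opening: 0.004
finger_force: 0.0
[([367, 65, 122, 103, 7114], [418.4, 113.0]), ([420, 249, 134, 131, 9514], [485.4, 305.1]), ([249, 291, 28, 48, 874], [260.8, 318.8]), ([0, 351, 83, 42, 2804], [40.0, 373.9]), ([612, 367, 28, 25, 639], [626.7, 379.5]), ([277, 376, 11, 81, 492], [280.6, 413.2]), ([358, 383, 7, 74, 351], [360.8, 421.3]), ([0, 436, 140, 30, 2881], [48.0, 450.9]), ([502, 436, 138, 30, 1427], [610.0, 452.3])]
[([508, 64, 109, 102, 5737], [555.5, 114.1]), ([533, 249, 107, 116, 9151], [589.7, 306.2]), ([362, 290, 21, 49, 563], [373.1, 316.6]), ([0, 347, 109, 46, 4591], [51.6, 369.9]), ([276, 376, 11, 81, 474], [280.3, 414.1]), ([358, 385, 6, 72, 312], [360.9, 422.8]), ([0, 436, 140, 29, 3386], [59.8, 449.9]), ([502, 436, 138, 29, 687], [616.6, 453.3])]
```

View pics/w12.png

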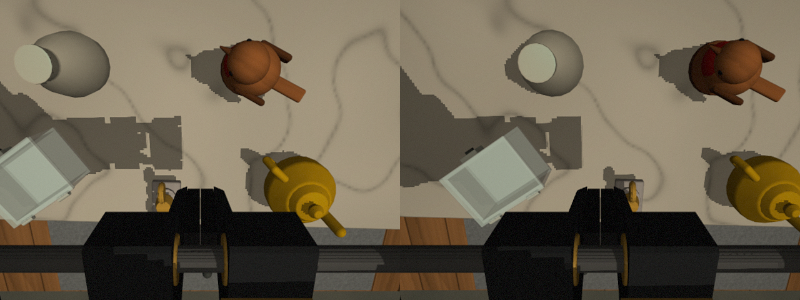

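Wrist views: the fingers hide the screw (at about (160,195) and (632,195) of the paired view), the camera looks to the robot side; box, vase, robin, teapot as expected. I'll shift 100 mm outwards so the screw comes clear.

Scaled: -0.12 m is -0.24, -0.08 m is -0.16.

```bash
echo '0,-0.08,0,0,0,0,0 | 0,-0.16,0,0,0,0,0 | 0,-0.24,0,0,0,0,0 | 0,-0.24,0,0,0,0,0 | 0,-0.24,0,0,0,0,0' > m.json && python3 steer.py m.json
python3 -c "
from h import *
import pickle
c,im=snap('wrist','w3.png');pickle.dump(c,open('w3.pkl','wb'))"
echo '0,0,0.08,0,0,0,0 | 0,0,0.16,0,0,0,0 | 0,0,0.16,0,0,0,0 | 0,0,0.16,0,0,0,0' > m.json && python3 steer.py m.json
python3 - <<'E'
from h import *
import pickle
c,im=snap('wrist','w4.png');pickle.dump(c,open('w4.pkl','wb'))
o=[]
for n in('w3','w4'):
    f=cv2.imread(f'pics/{n}.png');c=pickle.load(open(n+'.pkl','rb'))
    u,v=proj(c,[.659,-.1245,.08]).astype(int);print(u,v)
    o.append(cv2.resize(f[max(v-75,0):max(v-75,0)+150,u-100:u+100],(400,300),interpolation=cv2.INTER_CUBIC));print('orig',u-100,max(v-75,0))
cv2.imwrite('pics/w34.png',np.hstack(o))
E
```

```text
clock: 2.85
tool_pos: [0.7043, -0.1564, 0.2083]
eef_rot: [-0.003, 1.0, 0.001, -0.0]
contact_force: [-0.1, -0.4, -0.1]
opening: 0.005
finger_force: 0.0
clock: 3.3
tool_pos: [0.7028, -0.078, 0.2094]
eef_rot: [-0.003, 1.0, 0.0, -0.0]
contact_force: [0.1, -0.6, 0.1]
opening: 0.005
finger_force: 0.0
370 162
orig 270 87
248 163
orig 148 88
```

View pics/w34.png

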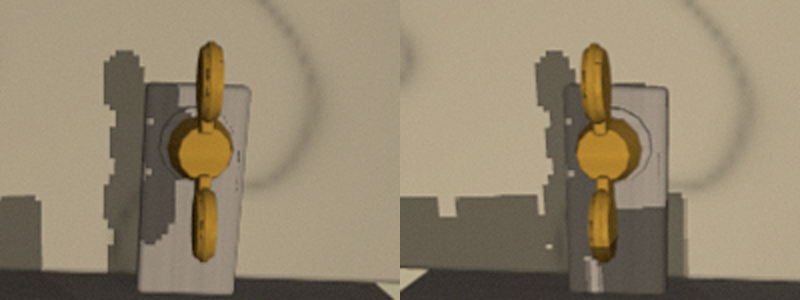

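Clear view: hub disc at (205,152)/(602,153), robot-side wing tip (211,41)/(595,43), far tip (204,262)/(601,262), jaw's robot-side corners (145,83),(250,87)/(568,83),(667,88).

```bash
python3 - <<'E'
from h import *
import pickle
a,b=[pickle.load(open(n+'.pkl','rb')) for n in('w3','w4')]
A=lambda u,v:ray(a,270+u/2,87+v/2)
B=lambda u,v:ray(b,148+(u-400)/2,88+v/2)
for n,p,q in(('hubtop',(204,151),(602,153)),('tip near',(211,41),(595,43)),('tip far',(204,262),(601,262)),('jaw -y',(145,83),(568,83)),('jaw +y',(250,87),(667,88)),('ear near mid',(210.5,85),(595,87))):
    P=tri([A(*p),B(*q)]);print(n,P.round(4))
E
```

```text
hubtop [ 0.6589 -0.1236  0.0823]
tip near [ 0.6256 -0.1234  0.0869]
tip far [ 0.692  -0.1235  0.0939]
jaw -y [ 0.6396 -0.1408  0.0445]
jaw +y [ 0.6405 -0.105   0.0525]
ear near mid [ 0.6382 -0.1235  0.0904]
```

Jaw width 36 mm, tips ±33 mm, hub near (0.659, −0.1236): all consistent, and the wings lie along x. The plan is to shut the fingers, hold TCP z at about 0.078 and follow a 32 mm circle on the robot side. That sweeps the robot-side wing from −y round to +y, then I lift and return for the other wing. First: over to (0.659, −0.156) and down.

Scaled: 0.131 m is 0.262, 0.08 m is 0.16.

```bash
echo '0,0.04,-0.08,0,0,0,0 | 0,0.088,-0.156,0,0,0,0 | 0,0.088,-0.156,0.06,0,0,0 | 0,0.088,-0.156,0.12,0,0,0 | 0,0.088,-0.156,0.16,0,0,0 | 0,0.088,-0.156,0.2,0,0,0 | 0,0.088,-0.156,0.23,0,0,0 | 0,0.088,-0.156,0.25,0,0,0 | 0,0.088,-0.156,0.262,0,0,0 | 0,0.088,-0.156,0.262,0,0,0' > m.json && python3 steer.py m.json
```

```text
clock: 4.35
tool_pos: [0.6599, -0.1582, 0.0773]
eef_rot: [-0.001, 1.0, -0.0, -0.0]
contact_force: [1.3, -0.1, 0.4]
opening: 0.007
finger_force: 0.0
```

Scaled: 0.034 m is 0.068, 0.032 m is 0.064.

```bash
echo '0,0.02,0.006,0,0,0,0 | 0,0.038,0.016,0,0,0,0 | 0,0.052,0.03,0,0,0,0 | 0,0.06,0.048,0,0,0,0 | 0,0.064,0.068,0,0,0,0' > m.json && python3 steer.py m.json
echo '0,-0.004,0.02,0,0,0,0 | 0,-0.012,0.038,0,0,0,0 | 0,-0.026,0.052,0,0,0,0 | 0,-0.044,0.06,0,0,0,0 | 0,-0.064,0.064,0,0,0,0 | 0,-0.064,0.064,0,0,0,0' > m.json && python3 steer.py m.json
python3 - <<'E'
from h import *
c,im=snap('top','t1.png')
h=cv2.cvtColor(im,cv2.COLOR_RGB2HSV)
cv2.imwrite('pics/t1c.png',cv2.resize(im[150:240,320:440,::-1],(800,600),interpolation=cv2.INTER_CUBIC))
E
```

```text
clock: 4.85
tool_pos: [0.6283, -0.1246, 0.0783]
eef_rot: [-0.001, 1.0, -0.001, 0.001]
contact_force: [-0.5, -2.1, 0.9]
opening: 0.004
finger_force: 0.8
clock: 5.45
tool_pos: [0.6617, -0.0905, 0.0775]
eef_rot: [-0.001, 1.0, 0.001, 0.001]
contact_force: [0.1, 0.8, 0.2]
opening: 0.007
finger_force: 0.3
```

View pics/t1c.png

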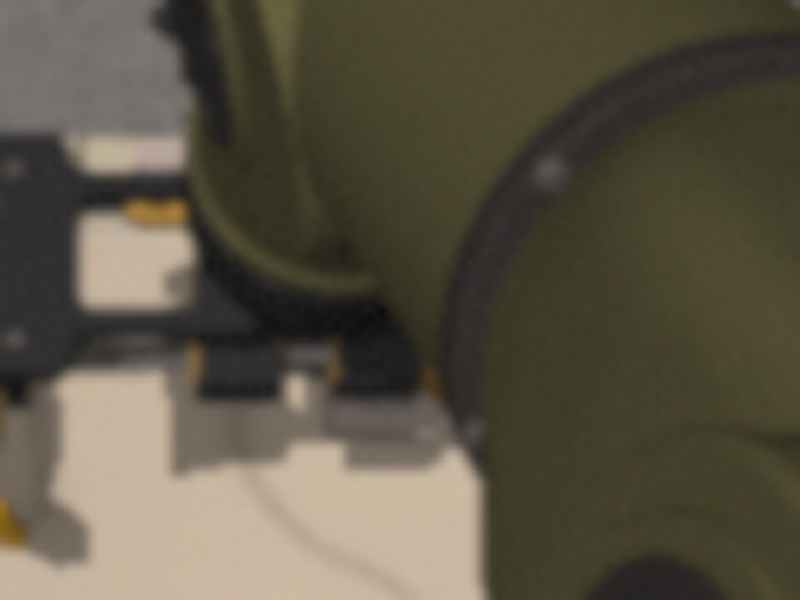

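The top camera is blocked by the arm. I'll lift clear and check the wing angle with the wrist camera.

Scaled: -0.1 m is -0.2, -0.09 m is -0.18.

```bash
cat >> h.py <<'E'
C=np.array([.6589,-.1236])
def wing(f):
    c,im=snap('wrist',f)
    h=cv2.cvtColor(im,cv2.COLOR_RGB2HSV);m=cv2.inRange(h,(8,110,50),(32,255,255))
    v,u=np.nonzero(m);P=np.array([onz(c,a,b,.088)[:2] for a,b in zip(u,v)])
    k=np.linalg.norm(P-C,axis=1)<.045;P=P[k]
    w,V=np.linalg.eigh(np.cov(P.T));d=V[:,1];a=np.degrees(np.arctan2(d[1],d[0]))%180
    print('wing line deg',a.round(1),'n',len(P),'mean',P.mean(0).round(4),'sd',np.sqrt(w).round(4))
E
echo '0,0,0,-0.08,0,0,0 | 0,0,0,-0.14,0,0,0 | 0,-0.05,-0.06,-0.18,0,0,0 | 0,-0.1,-0.12,-0.2,0,0,0 | 0,-0.1,-0.12,-0.2,0,0,0 | 0,-0.1,-0.12,-0.2,0,0,0' > m.json && python3 steer.py m.json
python3 - <<'E'
from h import *
wing('w5.png')
E
```

```text
clock: 6.1
tool_pos: [0.7104, -0.1528, 0.1776]
eef_rot: [-0.0, 1.0, 0.0, 0.0]
contact_force: [-0.4, 1.1, -0.2]
opening: 0.003
finger_force: 0.0
wing line deg 47.9 n 1931 mean [ 0.6579 -0.1247] sd [0.0037 0.0161]
```

Line at 48° (about 132° of turn), block still in place. Second stroke: descend at (0.682, −0.146), which is clear of both wings, then sweep.

Scaled: 0.1 m is 0.2, 0.029 m is 0.058.

```bash
echo '0,0.058,0.012,0,0,0,0 | 0,0.058,0.012,0.06,0,0,0 | 0,0.058,0.012,0.12,0,0,0 | 0,0.058,0.012,0.17,0,0,0 | 0,0.058,0.012,0.2,0,0,0 | 0,0.058,0.012,0.2,0,0,0' > m.json && python3 steer.py m.json
echo '0,0.024,-0.014,0,0,0,0 | 0,0.046,-0.018,0,0,0,0 | 0,0.066,-0.016,0,0,0,0 | 0,0.084,-0.006,0,0,0,0 | 0,0.098,0.008,0,0,0,0 | 0,0.106,0.026,0,0,0,0 | 0,0.11,0.046,0,0,0,0' > m.json && python3 steer.py m.json
echo '0,-0.004,0.02,0,0,0,0 | 0,-0.012,0.038,0,0,0,0 | 0,-0.026,0.052,0,0,0,0 | 0,-0.044,0.06,0,0,0,0 | 0,-0.064,0.064,0,0,0,0 | 0,-0.064,0.064,0,0,0,0' > m.json && python3 steer.py m.json
echo '0,0,0,-0.08,0,0,0 | 0,0,0,-0.14,0,0,0 | 0,-0.05,-0.06,-0.18,0,0,0 | 0,-0.1,-0.12,-0.2,0,0,0 | 0,-0.1,-0.12,-0.2,0,0,0 | 0,-0.1,-0.12,-0.2,0,0,0' > m.json && python3 steer.py m.json
python3 - <<'E'
from h import *
wing('w6.png')
E
```

```text
clock: 6.75
tool_pos: [0.679, -0.1444, 0.0752]
eef_rot: [-0.002, 1.0, 0.001, -0.003]
contact_force: [-0.1, 0.5, -0.0]
opening: 0.009
finger_force: 0.0
clock: 7.45
tool_pos: [0.626, -0.1228, 0.0783]
eef_rot: [-0.001, 1.0, -0.0, 0.0]
contact_force: [-1.1, -1.6, -0.1]
opening: 0.005
finger_force: 0.7
clock: 8.05
tool_pos: [0.6596, -0.0897, 0.0774]
eef_rot: [-0.001, 1.0, 0.001, 0.001]
contact_force: [-0.0, 0.6, 0.2]
opening: 0.003
finger_force: 0.2
clock: 8.65
tool_pos: [0.7086, -0.1516, 0.1776]
eef_rot: [-0.0, 1.0, 0.0, 0.001]
contact_force: [-0.9, 1.1, 0.0]
opening: 0.008
finger_force: 0.0
wing line deg 53.2 n 1959 mean [ 0.6579 -0.1247] sd [0.0037 0.0162]
```

Total is about 307° now. Home may come at line 32.5° (about 20° more), so the third stroke goes slowly with force checks.

Scaled: 0.1 m is 0.2, 0.085 m is 0.17.

```bash
echo '0,0.058,0.012,0,0,0,0 | 0,0.058,0.012,0.06,0,0,0 | 0,0.058,0.012,0.12,0,0,0 | 0,0.058,0.012,0.17,0,0,0 | 0,0.058,0.012,0.2,0,0,0 | 0,0.072,0.004,0.2,0,0,0 | 0,0.086,-0.002,0.2,0,0,0 | 0,0.1,-0.006,0.2,0,0,0 | 0,0.1,-0.006,0.2,0,0,0' > m.json && python3 steer.py m.json
echo '0,0.004,0,0,0,0,0 | 0,0.008,0.002,0,0,0,0 | 0,0.008,0.002,0,0,0,0' > m.json && python3 steer.py m.json
echo '0,0.004,0.002,0,0,0,0 | 0,0.004,0.002,0,0,0,0' > m.json && python3 steer.py m.json
```

```text
clock: 9.6
tool_pos: [0.658, -0.1551, 0.0793]
eef_rot: [-0.001, 1.0, -0.001, 0.001]
contact_force: [-0.1, -0.8, 0.2]
opening: 0.009
finger_force: 0.3
clock: 9.9
tool_pos: [0.6545, -0.1527, 0.0782]
eef_rot: [-0.001, 1.0, 0.0, 0.0]
contact_force: [1.7, -1.1, 1.3]
opening: 0.005
finger_force: 0.7
clock: 10.1
tool_pos: [0.6523, -0.1516, 0.0777]
eef_rot: [-0.001, 1.0, 0.0, 0.0]
contact_force: [1.7, -0.4, 1.4]
opening: 0.002
finger_force: 0.8
```

Scaled: 0.003 m is 0.006, 0.002 m is 0.004.

```bash
echo '0,0.004,0.002,0,0,0,0 | 0,0.006,0.004,0,0,0,0 | 0,0.006,0.004,0,0,0,0' > m.json && python3 steer.py m.json
echo '0,0.004,0.002,0,0,0,0 | 0,0.006,0.004,0,0,0,0 | 0,0.006,0.004,0,0,0,0' > m.json && python3 steer.py m.json
```

```text
clock: 10.4
tool_pos: [0.6512, -0.151, 0.0781]
eef_rot: [-0.001, 1.0, -0.001, 0.002]
contact_force: [6.3, -3.1, -2.3]
opening: 0.007
finger_force: 2.6
clock: 10.7
tool_pos: [0.6502, -0.1505, 0.0784]
eef_rot: [-0.0, 1.0, -0.002, 0.005]
contact_force: [9.5, -5.8, -4.7]
opening: 0.007
finger_force: 4.5
```

Force rose to about 11 N in a few mm, so I'm backing off, lifting and looking before deciding whether it is the stop.

Scaled: -0.1 m is -0.2, -0.08 m is -0.16.

```bash
echo '0,-0.01,-0.006,0,0,0,0 | 0,-0.024,-0.02,0,0,0,0 | 0,-0.024,-0.02,0,0,0,0 | 0,-0.024,-0.02,-0.08,0,0,0 | 0,-0.024,-0.02,-0.16,0,0,0 | 0,-0.07,-0.01,-0.2,0,0,0 | 0,-0.12,0,-0.2,0,0,0 | 0,-0.12,0,-0.2,0,0,0 | 0,-0.12,0,-0.2,0,0,0' > m.json && python3 steer.py m.json
python3 - <<'E'
from h import *
wing('w7.png')
c=cam('wrist');u,v=proj(c,[.6589,-.1236,.08]).astype(int);im=cv2.imread('pics/w7.png');y=max(v-110,0)
cv2.imwrite('pics/w7c.png',cv2.resize(im[y:y+240,max(u-160,0):u+160],(800,600)));print(u-160,y)
E
```

```text
clock: 11.6
tool_pos: [0.705, -0.147, 0.1766]
eef_rot: [-0.002, 1.0, 0.0, -0.001]
contact_force: [-0.5, -0.2, -0.1]
opening: 0.007
finger_force: 0.0
wing line deg 30.9 n 1909 mean [ 0.6576 -0.1246] sd [0.0037 0.016 ]
202 58
```

View pics/w7c.png

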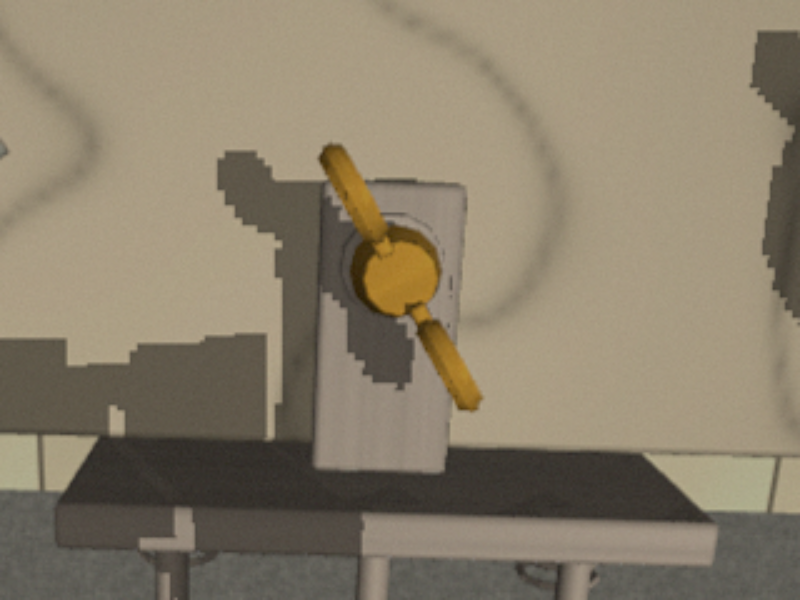

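The wing line is now at 31°, against an expected home of 31.6–32.5°, and the block hasn't moved. To rule out having bumped the hub, I'll press gently once on the same wing farther out (pusher clear of the hub), straight along +y.

Scaled: 0.098 m is 0.196, 0.061 m is 0.122.

```bash
echo '0,0.06,-0.02,0,0,0,0 | 0,0.122,-0.038,0,0,0,0 | 0,0.122,-0.038,0.06,0,0,0 | 0,0.122,-0.038,0.12,0,0,0 | 0,0.122,-0.038,0.17,0,0,0 | 0,0.122,-0.038,0.196,0,0,0 | 0,0.122,-0.038,0.196,0,0,0' > m.json && python3 steer.py m.json
echo '0,0,0.004,0,0,0,0 | 0,0,0.008,0,0,0,0 | 0,0,0.008,0,0,0,0' > m.json && python3 steer.py m.json
for i in 1 2; do echo '0,0,0.002,0,0,0,0 | 0,0,0.002,0,0,0,0' > m.json && python3 steer.py m.json; done
```

```text
clock: 12.35
tool_pos: [0.6429, -0.167, 0.0776]
eef_rot: [-0.001, 1.0, 0.0, -0.003]
contact_force: [-0.5, -0.4, 0.3]
opening: 0.005
finger_force: 0.0
clock: 12.65
tool_pos: [0.6461, -0.1623, 0.0811]
eef_rot: [-0.001, 1.0, 0.0, 0.001]
contact_force: [0.2, 0.4, -0.2]
opening: 0.006
finger_force: 0.0
clock: 12.85
tool_pos: [0.6455, -0.1618, 0.0802]
eef_rot: [-0.001, 1.0, -0.0, 0.0]
contact_force: [0.4, -0.1, -1.2]
opening: 0.008
finger_force: 0.0
clock: 13.05
tool_pos: [0.6452, -0.1607, 0.0798]
eef_rot: [-0.001, 1.0, 0.0, 0.0]
contact_force: [0.4, 0.3, 0.8]
opening: 0.005
finger_force: 0.0
```

Scaled: 0.001 m is 0.002.

```bash
for i in 1 2 3; do echo '0,0,0.002,0,0,0,0 | 0,0,0.002,0,0,0,0' > m.json && python3 steer.py m.json | grep -E 'tool_pos|contact|finger'; done
```

```text
tool_pos: [0.6452, -0.1597, 0.0797]
contact_force: [1.0, -0.1, -0.3]
finger_force: 0.0
tool_pos: [0.6452, -0.1587, 0.0797]
contact_force: [-0.3, -0.1, -0.1]
finger_force: 0.0
tool_pos: [0.6452, -0.1577, 0.0797]
contact_force: [-0.1, 0.6, -0.6]
finger_force: 0.0
```

```bash
for i in 1 2; do echo '0,0,0.002,0,0,0,0 | 0,0,0.002,0,0,0,0' > m.json && python3 steer.py m.json | grep -E 'tool_pos|contact|finger'; done
```

```text
tool_pos: [0.6452, -0.1567, 0.0797]
contact_force: [0.5, 1.1, -0.0]
finger_force: 0.0
tool_pos: [0.6451, -0.156, 0.0797]
contact_force: [0.2, -0.3, 0.6]
finger_force: 0.2
```

Scaled: 0.001 m is 0.002.

```bash
for i in 1 2; do echo '0,0,0.002,0,0,0,0 | 0,0,0.002,0,0,0,0' > m.json && python3 steer.py m.json | grep -E 'tool_pos|contact|finger'; done
```

```text
tool_pos: [0.645, -0.1556, 0.0797]
contact_force: [-0.7, -1.5, 0.7]
finger_force: 0.6
tool_pos: [0.645, -0.1551, 0.0797]
contact_force: [-1.5, -2.9, -0.6]
finger_force: 1.4
```

Scaled: 0.001 m is 0.002.

```bash
for i in 1 2; do echo '0,0,0.002,0,0,0,0 | 0,0,0.002,0,0,0,0' > m.json && python3 steer.py m.json | grep -E 'tool_pos|contact|finger'; done
```

```text
tool_pos: [0.6449, -0.1546, 0.0798]
contact_force: [-0.5, -5.1, 1.2]
finger_force: 2.2
tool_pos: [0.6449, -0.1544, 0.0798]
contact_force: [-0.3, -5.9, 0.8]
finger_force: 2.6
```

The force climbs to 6 N with the wing firm, about four times the thread friction, so this is the true stop. Backing away and lifting for the final check.

Scaled: -0.1 m is -0.2, -0.03 m is -0.06.

```bash
echo '0,0,-0.01,0,0,0,0 | 0,0,-0.03,0,0,0,0 | 0,0,-0.03,0,0,0,0 | 0,0,-0.03,-0.08,0,0,0 | 0,0,-0.03,-0.16,0,0,0 | 0,-0.06,0,-0.2,0,0,0 | 0,-0.12,0.02,-0.2,0,0,0 | 0,-0.12,0.02,-0.2,0,0,0 | 0,-0.12,0.02,-0.2,0,0,0' > m.json && python3 steer.py m.json
python3 - <<'E'
from h import *
wing('w8.png')
E
echo '0,0.06,0.06,-0.08,0,0,0 | 0,0.12,0.14,-0.14,0,0,0 | 0,0.2,0.2,-0.2,0,0,0 | 0,0.26,0.26,-0.2,0,0,0 | 0,0.32,0.32,-0.2,0,0,0 | 0,0.38,0.38,-0.2,0,0,0 | 0,0.44,0.44,-0.2,0,0,0 | 0,0.5,0.5,-0.2,0,0,0 | 0,0.5,0.56,-0.2,0,0,0 | 0,0.5,0.56,-0.2,0,0,0' > m.json && python3 steer.py m.json
python3 - <<'E'
from h import *
for n in('scene','top'):snap(n,n+'9.png')
a=cv2.imread('pics/scene9.png');b=cv2.imread('pics/scene0.png')
cv2.imwrite('pics/f.png',np.hstack([cv2.resize(b[170:350,90:390],(400,240)),cv2.resize(a[170:350,90:390],(400,240))]))
d=cv2.absdiff(a,b).max(2);print('changed near plate',(d[293:340,180:292]>40).sum(),'box',(d[235:300,110:185]>40).sum(),'vase',(d[178:240,185:220]>40).sum(),'teapot',(d[235:295,310:375]>40).sum())
E
```

```text
clock: 15.75
tool_pos: [0.7049, -0.1406, 0.179]
eef_rot: [-0.002, 1.0, 0.001, -0.001]
contact_force: [0.2, -0.6, -0.4]
opening: 0.005
finger_force: 0.0
wing line deg 30.8 n 1873 mean [ 0.6575 -0.1245] sd [0.0037 0.016 ]
clock: 16.8
tool_pos: [0.4528, 0.1411, 0.2801]
eef_rot: [-0.004, 1.0, 0.001, 0.0]
contact_force: [-0.3, -0.2, -0.4]
opening: 0.006
finger_force: 0.0
changed near plate 0 box 0 vase 82 teapot 0
```

View pics/f.png

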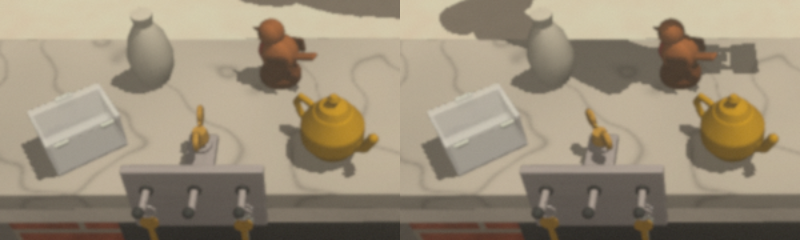

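Before and after: block, box, vase, robin and teapot are all unmoved (only the arm's shadow changed). The wings are at the home angle, unchanged by the test push, and the arm is clear.

```bash
python3 -c "
from plant import r
print(r.finish_job())"
```

```text
the job is handed in; nothing more can be done
None
```

The wing screw is fully home and finger-tight: the wings stand at about 31°, where home was expected, and a final 6 N push did not turn it further. The block and ornaments look unmoved in before-and-after pictures, the arm is clear of everything, and the job was handed in at about 17 s.

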